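# Turn the carving positioner upright by its spokes

## Robot

A 7-joint arm with a two-finger parallel gripper is mounted at the origin on the work surface. World frame = base frame: x ahead of the robot, y to its left, z up, the work surface at z = 0. Lengths are in m, angles in rad, forces in N, time in s.
With the tool pointing down it reaches from about 0.4 to 0.9 m from the base axis. Payload 5.5 kg.
Tool frame: the origin (TCP) lies at the very end of the fingers, on their centre line; the grasp point (between the pads) lies 19 mm behind it (tcp_to_grasp is the distance from the TCP to the grasp point, in m); z points along the fingers, y is the line along which they close (so a half turn about z gives the same grasp; the last joint's range is limited). The gripper opens to 85 mm and grips with 20 to 120 N. Pads are 22 mm wide; open, the fingers measure 114 mm over their backs; the gripper's body (76 mm by 85 mm) begins 54 mm behind the grasp point. The pads swing forward as they close: fully open they stand 13 mm farther back than shut.
Start: joints at [-1.004, 0.501, -0.427, 1.55, 0.221, 1.138, -0.21], TCP at [0.194, 0.62, 0.231] pointing down, gripper open.
Joint ranges: [-2.88, 2.88], [-0.31, 2.03], [-1.54, 1.56], [0.2, 2.42], [-1.41, 4.55], [0.19, 2.02], [-2.57, 2.57]. Speed limits (rad/s): [2.57, 2.57, 3.14, 3.14, 3.14, 3.14, 3.14].

## Interface

Orientations are given as a 3x3 rotation matrix whose columns are the frame's x, y, z axes.
In Python, from plant import move_ptp, servo_line, movej, gripper_to, wait, solve_ik, capture, MotionError, finish_job, read_t, read_joint_pos, read_qd, read_joint_efforts, read_tcp_pos, read_orientation, read_force, read_moment, read_opening, read_finger_force, tcp_to_grasp gives the robot as it stands. Calls block until the motion is done:
- move_ptp(position, orientation): joint-space move of the TCP to a pose.
- servo_line(position, orientation=None, vel=0.15): straight line of the TCP; orientation=None keeps the orientation; vel is the mean speed in m/s.
- movej(angles): joint-space move.
- gripper_to(opening, f_grip=None): finger opening in m; f_grip is the grip in N (None keeps the last); returns when the fingers have stopped.
- wait(seconds).
- solve_ik(position, orientation): joint angles nearest the present ones, or None.
- capture(name): name is "side" or "top"; returns a dict with "frame" (480x640x3 uint8, red, green, blue), "mtx" (3x3 intrinsics, pixels), "R" (3x3) and "t" (3): a world point X has camera coordinates R X + t. Camera axes: x right, y down, z forward; pixel columns grow to the right and rows downward; lengths in m; the calibration is good to about 2 mm. A picture is of the moment at which its call begins. There is no depth.
A pose or a line that the arm cannot do raises MotionError and nothing moves.
- finish_job(): hands the job in; it is judged then, once.
Readings, each from a call of its own:
- read_t(): time.
- read_joint_pos(): joint angles.
- read_qd(): joint speeds.
- read_joint_efforts(): joint torques, N m.
- read_tcp_pos(): TCP position.
- read_orientation(): TCP orientation.
- read_force(): force on the tool from outside, world axes, zero at the start.
- read_moment(): the same for the moment, N m.
- read_opening(): finger opening in m.
- read_finger_force(): force on a finger pad.
Only numpy, scipy, OpenCV 4.12 (cv2) and the standard library are available. Lean on these libraries where they do the work, as an engineer would, in place of code of your own. Each camera call takes 0.05 s, during which the arm holds its last target. There are 200 camera calls.

## Task

The half-finished carving on the bench positioner has been left upside down or askew. Turn the positioner's spoked wheel by pushing one spoke after another with the fingertips until its slim index stem (like a tyre valve stem, between two spokes) points straight up, then take the hand away. Do not push on the stem itself, do not grip or lift anything, and leave the stand and the other things on the bench where they are.

Things in the scene. Friction and masses are not known exactly. Their poses are not given: they have to be found in the camera images.
- stand: Grey cast stand of the positioner, 6 kg, loose on the bench: base plate 200 (x) x 220 (y) x 20 mm, a column, and a bearing head whose top is 222 mm above the bench. Origin: centre of the base's underside. z up; x along the level axle, from the carving side (-x, nearer the robot) to the wheel side (+x).
- carving: Owl of pale wood, 125 mm tall, 70 mm across, on the axle's -x end, centred 80 mm behind the stand's origin. Turns with the wheel, upright when the stem points up; stays within 80 mm of the axle. Origin: the wheel's centre; z along the stem.
- hub (a point): Centre of the upright wheel, on the axle, fixed at (85, 0, 180) mm in the stand's frame; the wheel lies in the stand's y-z plane. Hub 56 mm dia.; rim ring of 50 mm mean radius, 12 mm bar; five round spokes 12 mm thick, 72 deg apart, reach past the rim, each ending in a ball 22 mm dia. centred 130 mm from the axle. Beyond the rim, free space between them.
- wheel (a joint): Wheel angle a, rad: the stem points along y = sin a, z = cos a in the stand's frame; 0 or 2 pi = straight up. Spokes stand at a + 36, 108, 180, 252, 324 deg, measured alike. Starts 2.2 to 4.1; turns either way, just over one turn from 0; stays where left; needs about 0.25 N m (2 to 3 N near a spoke's end).
- stem: Index stem: slim steel rod 8 mm dia. with an 11 mm cap and no ball, standing outwards from the rim midway between two spokes; its end is 100 mm from the axle, shorter than the spokes. Fixed to the wheel. Origin on the axle at the wheel's centre; z points outwards along the stem.
- stem_tip (a point): The outer end of the stem, 100 mm from the axle. z points outwards along the stem.
- oil: Bystander: amber glass bottle, 52 mm in diameter, 130 mm tall, loose. Origin: centre of its underside.
- mug: Bystander: white mug, 76 mm in diameter, 85 mm tall, loose. Origin: centre of its underside.
- figure: Bystander: small turned wooden figure, 48 mm in diameter at the foot, 90 mm tall, loose. Origin: centre of its underside.
- tin: Bystander: open steel tin 90 x 120 x 22 mm, loose. Origin: centre of its underside.

How it is judged:
By the outcome, as a careful person would: the job done as asked, in the order asked, and still so for the second after the job is handed in, with the robot touching nothing.
It also fails if it takes over 64 s, if anything falls off the work surface, if the arm or the gripper's body presses on something with over 40 N, if the wrist force passes 120 N, or if a joint passes its speed limit or range.

## Working session

There is one attempt and no reset: what is moved stays moved. The work goes in short steps, each a Python script; the robot and the scene stay as the last script left them, time stands still between calls to the robot, and variables do not carry over. Pictures are saved under pics/ and viewed, at most 10 in all, crops included, and the job is handed in when it is done.

```bash
mkdir -p pics; python3 - <<'E'
from plant import *
import cv2,numpy as np
for n in("side","top"):
    c=capture(n);cv2.imwrite(f"pics/{n}0.png",c["frame"][:,:,::-1]);np.savez(f"pics/{n}0.npz",**c)
    print(n,c["mtx"].tolist(),(-c["R"].T@c["t"]).round(3),c["R"].round(3).tolist())
print(read_t(),tcp_to_grasp)
E
```

```text
side [[610.3673892182953, 0.0, 312.59372686107525], [0.0, 610.3673892182953, 239.4984478583593], [0.0, 0.0, 1.0]] [ 0.439 -0.984  1.039] [[0.989, -0.148, 0.007], [-0.092, -0.651, -0.753], [0.116, 0.744, -0.658]]
top [[569.7640369984447, 0.0, 330.59718979416056], [0.0, 569.7640369984447, 230.8407284908184], [0.0, 0.0, 1.0]] [ 0.337 -0.002  1.655] [[-0.004, -1.0, 0.02], [-0.982, 0.001, -0.188], [0.188, -0.02, -0.982]]
0.1 0.0187
```

View pics/side0.png

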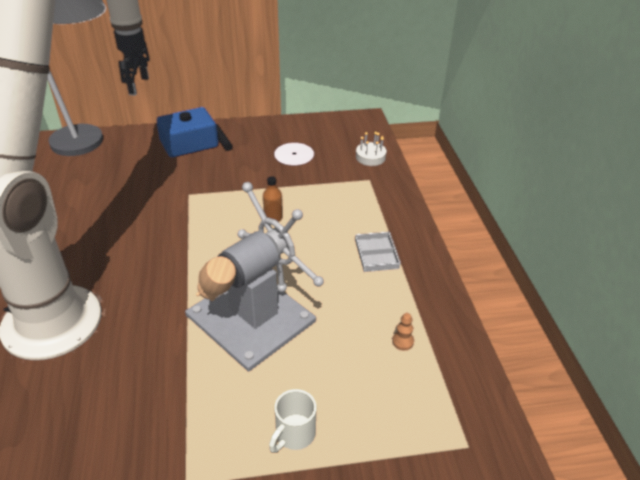

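View pics/top0.png

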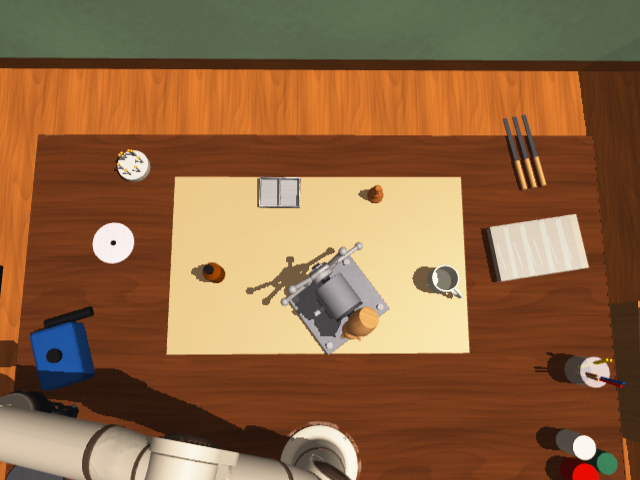

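The stand is yawed by about 35–40°, with the wheel on the far-left side: around (322,272) in the top view and (277,240) in the side view. I'll zoom in on it.

```bash
python3 - <<'E'
import cv2
a=cv2.imread("pics/side0.png")[170:370,175:335];b=cv2.imread("pics/top0.png")[230:360,270:400]
a=cv2.resize(a,(480,600),interpolation=cv2.INTER_CUBIC)
cv2.imwrite("pics/c_side0.png",a)
cv2.imwrite("pics/c_top0.png",cv2.resize(b,(598,598),interpolation=cv2.INTER_CUBIC))
E
```

```text
(no output)
```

View pics/c_side0.png

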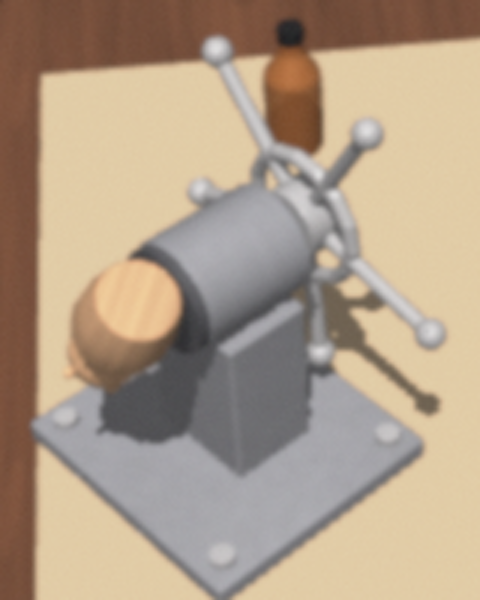

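View pics/c_top0.png

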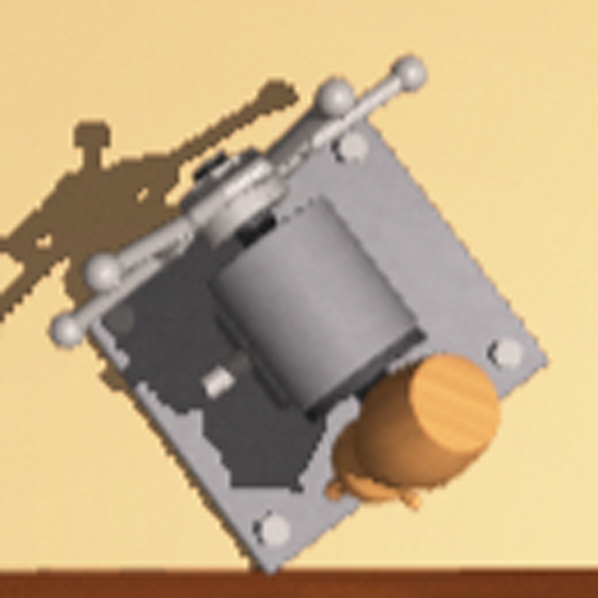

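The balls show in both views, and the owl's base disc points up and to the right in the top view. I'll fit the stand's pose and the wheel angle from the balls and base corners.

```bash
cat > h.py <<'E'
import numpy as np
from scipy.optimize import least_squares,linear_sum_assignment
def proj(c,X):
    p=(c["R"]@np.atleast_2d(X).T).T+c["t"]; p=p@c["mtx"].T; return p[:,:2]/p[:,2:]
def frame(x,y,w):
    c,s=np.cos(w),np.sin(w); return np.array([[c,-s,0],[s,c,0],[0,0,1]]),np.array([x,y,0])
def onw(p,r,ang,dx=0.085):
    R,o=frame(*p[:3]); ang=np.atleast_1d(ang)
    return (R@np.array([dx+0*ang,r*np.sin(ang),.18+r*np.cos(ang)])).T+o
SP=np.radians([36,108,180,252,324])
E
python3 - <<'E'
from h import *
S=dict(np.load("pics/side0.npz"));T=dict(np.load("pics/top0.npz"))
sc=lambda l:np.array(l)/3+[175,170]-.33; tc=lambda l:np.array(l)/4.6+[270,230]-.4
sb=sc([(217,50),(367,132),(430,333),(320,353),(202,190)]);tb=tc([(410,72),(335,97),(104,272),(66,330)])
scn=sc([(34,425),(222,588),(422,445)]);tcn=tc([(272,568),(546,362)])
def res(p):
    B=onw(p,.13,p[3]+SP); r=[]
    for c,o in((S,sb),(T,tb)):
        q=proj(c,B);d=o[:,None]-q[None];i,j=linear_sum_assignment((d**2).sum(2));r.append(d[i,j].ravel())
    R,o=frame(*p[:3]);C=np.array([[-.1,.11,.02],[-.1,-.11,.02],[.1,-.11,.02]])@R.T+o
    r.append((proj(S,C)-scn).ravel());r.append((proj(T,C[[0,1]])-tcn).ravel()) 
    return np.concatenate(r)
best=[]
for a in np.arange(2.2,4.15,.15):
    f=least_squares(res,[.5,0,.65,a]);best.append((f.cost,*f.x))
best.sort()
for b in best[:6]:print(np.round(b,4))
for b in (best[0],):
  print(res(np.array(b[1:])).reshape(-1,2).round(1).tolist())
  for k in range(5):
    p=np.array(b[1:]);a=(p[3]+k*np.radians(72))%(2*np.pi)
    if 2.1<a<4.2: print(a,"stem",[((proj(c,onw(p,.1,a))[0]-o)*m).round() for c,o,m in((S,(175,170),3),(T,(270,230),4.6))],
     "carvefoot",[((proj(c,onw(p,-.06,a,-.08))[0]-o)*m).round() for c,o,m in((S,(175,170),3),(T,(270,230),4.6))])
E
```

```text
[13.4256  0.4434 -0.0561  0.6342  3.865 ]
[13.4256  0.4434 -0.0561  0.6342  3.865 ]
[13.4256  0.4434 -0.0561  0.6342  2.6084]
[13.4256  0.4434 -0.0561  0.6342  3.865 ]
[13.4256  0.4434 -0.0561  0.6342  2.6084]
[13.4256  0.4434 -0.0561  0.6342  2.6084]
[[0.1, -0.6], [0.1, -0.3], [-0.1, 0.1], [-0.2, 0.7], [0.3, -0.5], [-0.1, 0.4], [-0.3, 0.6], [0.1, 0.7], [-0.6, 0.9], [-2.0, -1.5], [-0.9, 1.2], [1.3, -2.6], [-0.6, 1.3], [1.7, -0.9]]
3.86500187219928 stem [array([368., 335.]), array([322., 141.])] carvefoot [array([ 74., 249.]), array([356., 471.])]
2.608364810763362 stem [array([261., 267.]), array([164., 259.])] carvefoot [array([140., 295.]), array([461., 392.])]
```

The carving's foot matches a = 2.608 rad, since the alternative puts it about 80 px away. So the stand is at (0.443, −0.056) with a yaw of 36.3°. I'll use the short way round, 149.4° in the decreasing direction. The closed fingertips will press the spokes down on the stand's −y side, well away from the stem.

```bash
cat >> h.py <<'E'
from plant import *
P=np.array([.4434,-.0561,.6342])
R,o=frame(*P); OR=np.column_stack([R[:,1],R[:,0],[0,0,-1]])
def tip(th,gap=0,rho=.108):   # TCP whose lower -y corner touches the + side of a spoke at th (deg)
    t=np.radians(th); yz=rho*np.array([np.sin(t),np.cos(t)])+(.006+gap)*np.array([np.cos(t),-np.sin(t)])+[.011,0]
    return R@[.085,yz[0],.18+yz[1]]+o
def up(p,z=.36): return np.array([p[0],p[1],z])
def stroke(t0,t1,first=False):
    s=tip(t0,.012)
    if not first: servo_line(up(s),vel=.15)
    servo_line(s,vel=.12)
    n=max(2,int(np.ceil(abs(t1-t0)/12)))
    for th in np.linspace(t0,t1,n+1):
        servo_line(tip(th),vel=.08); f=read_force()
        print(round(th,1),f.round(1) if hasattr(f,'round') else f,round(read_t(),1))
        if np.linalg.norm(f)>20: print("FORCE");break
    servo_line(tip(t1,.006),vel=.08)
    servo_line(up(read_tcp_pos()),vel=.15)
def snap(n):
    import cv2
    for c in("side","top"):
        k=capture(c);np.savez(f"pics/{c}{n}.npz",**k);cv2.imwrite(f"pics/{c}{n}.png",k["frame"][:,:,::-1])
E
python3 - <<'E'
from h import *
gripper_to(0)
p=np.array(read_tcp_pos()); servo_line([p[0],p[1],.42],vel=.2)
t=up(tip(-31,.012),.42)
for th in(-14,-31,-60,-86):
    for O in(OR,OR*[-1,-1,1]):
        q=solve_ik(tip(th),O);print(th,None if q is None else np.round(q,2))
O=OR if solve_ik(tip(-86),OR) is not None else OR*[-1,-1,1]
move_ptp(t,O);print(read_t(),read_tcp_pos(),read_force())
E
```

```text
-14 [-0.15  0.18  0.14  1.83 -0.03  1.13  0.63]
-14 [-1.07  0.47  1.37  1.85 -0.49  1.23 -2.05]
-31 [-0.13  0.22  0.18  1.8  -0.04  1.12  0.69]
-31 [-0.97  0.55  1.37  1.82 -0.57  1.25 -1.95]
-60 [-0.1   0.31  0.22  1.78 -0.08  1.06  0.78]
-60 [-0.76  0.53  1.14  1.8  -0.52  1.15 -1.96]
-86 [-0.09  0.38  0.23  1.8  -0.1   0.97  0.82]
-86 [-0.71  0.63  1.13  1.82 -0.64  1.11 -1.85]
4.5417 [ 0.52935473 -0.02782116  0.41985329] [-0.34313259  0.6760526  -0.63602727]
```

```bash
python3 - <<'E'
from h import *
import cv2
stroke(-30.5,-86,True)
snap(1); print(read_t())
a=cv2.imread("pics/side1.png")[120:370,175:375];b=cv2.imread("pics/top1.png")[200:360,250:410]
cv2.imwrite("pics/m1.png",np.hstack([cv2.resize(a,(400,500),interpolation=2),cv2.resize(b,(400,400),interpolation=2)[:, :] if 0 else cv2.copyMakeBorder(cv2.resize(b,(400,400),interpolation=2),0,100,0,0,0)]))
E
```

```text
-30.5 [-0.6  0.7 -0. ] 6.1
-41.6 [ 0.3 -0.6  0.5] 6.5
-52.7 [0.3 0.  0.4] 7.0
-63.8 [ 0.2  0.1 -0.5] 7.4
-74.9 [-0.4 -0.7 -0.3] 7.8
-86.0 [-0.1 -0.5 -0.7] 8.2
9.75
```

View pics/m1.png

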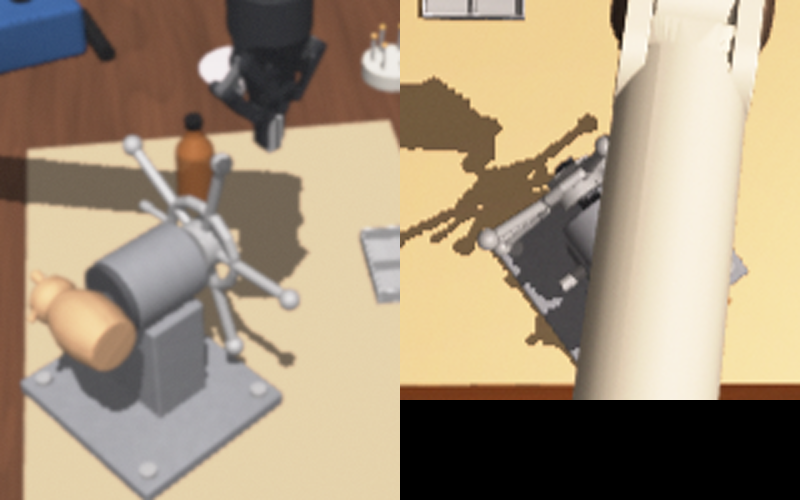

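Stroke 1 worked. The side crop shows balls at (133,145), (221,164), (289,298) and (233,345), and the owl is roughly on its side. The stand hasn't moved. I'll measure the angle and do stroke 2.

```bash
cat >> h.py <<'E'
def fit(c,obs,a0):
    def r(v):
        q=proj(c,onw(P,.13,v[0]+SP)); d=obs[:,None]-q[None];i,j=linear_sum_assignment((d**2).sum(2));return d[i,j].ravel()
    f=least_squares(r,[a0]);return f.x[0],f.fun.reshape(-1,2).round(1).tolist()
E
python3 - <<'E'
from h import *
import cv2
c=dict(np.load("pics/side1.npz"))
a,r=fit(c,np.array([(133,145),(221,164),(289,298),(233,345)])/2+[175,120]-.25,1.65)
d=np.degrees(a);print(d,r)
s=(d+np.array([36,108,180,252,324])+180)%360-180;print(s)
t0=s[(s<5)&(s>-50)].max()
if abs(d-94)<6:
    stroke(t0,-86); snap(2); print(read_t())
    a=cv2.imread("pics/side2.png")[120:370,175:375]
    cv2.imwrite("pics/m2.png",cv2.resize(a,(480,600),interpolation=2))
E
```

```text
92.71434462861234 [[0.4, -0.1], [-0.4, 0.4], [-0.1, -0.4], [-0.5, 0.3]]
[ 128.71434463 -159.28565537  -87.28565537  -15.28565537   56.71434463]
-15.3 [-0.9  0.9  0.1] 11.6
-27.1 [-0.2  0.1  0.2] 12.0
-38.9 [ 0.3  0.2 -0.4] 12.4
-50.6 [-0.4 -0.1 -0.3] 12.9
-62.4 [ 0.3  0.4 -0.4] 13.3
-74.2 [-0.6 -0.7 -0.7] 13.7
-86.0 [-0.5  0.1  0.3] 14.1
15.7
```

View pics/m2.png

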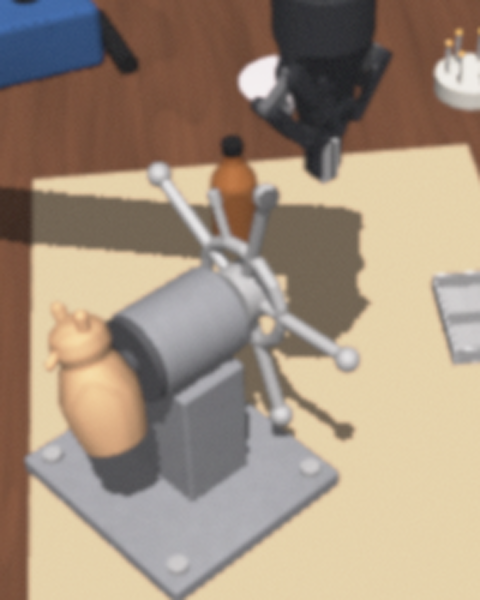

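The owl is now almost upright, with the stem at (215,193) between the balls at (160,173) and (266,196). The final stroke stops slightly short, then I'll measure.

```bash
python3 - <<'E'
from h import *
import cv2
c=dict(np.load("pics/side2.npz"))
a,r=fit(c,np.array([(160,173),(266,196),(347,357),(280,414)])/2.4+[175,120]-.3,.35)
d=np.degrees(a);print(d,r)
t0=d-36
if abs(d-21)<6:
    stroke(t0,-33); 
    p=np.array(read_tcp_pos())
    servo_line(p+[0,0,.05],vel=.2); snap(3); print(read_t())
    a=cv2.imread("pics/side3.png")[150:310,195:355]
    cv2.imwrite("pics/m3.png",cv2.resize(a,(600,600),interpolation=2))
E
```

```text
20.762503844843465 [[0.5, -0.5], [-0.0, 0.0], [-0.0, -0.7], [-0.4, 0.3]]
-15.2 [-0.8 -0.7 -0.5] 17.5
-24.1 [-0.7 -0.   0. ] 17.9
-33.0 [-0.9  0.2  0.4] 18.2
19.7
```

View pics/m3.png

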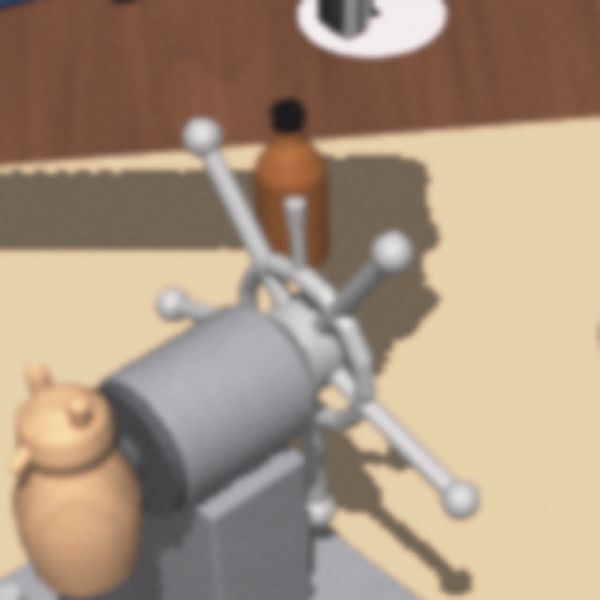

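The stem is nearly vertical, with its tip at (295,202). The balls are at (202,135), (392,250), (460,498), (320,510) and (173,303).

```bash
python3 - <<'E'
from h import *
c=dict(np.load("pics/side3.npz"))
a,r=fit(c,np.array([(202,135),(392,250),(460,498),(320,510),(173,303)])/3.75+[195,150]-.37,.05)
print(np.degrees(a),r)
for A in(-2,0,2,4):print(A,((proj(c,onw(P,.1,np.radians(A)))-[195,150])*3.75+1).round(1))
E
```

```text
2.4709408402781166 [[0.1, -0.7], [0.2, -0.4], [-0.2, 0.0], [0.4, 0.4], [-0.0, -0.5]]
-2 [[302.9 206.2]]
0 [[298.6 203.3]]
2 [[294.2 200.5]]
4 [[289.9 198. ]]
```

a is about 2.3°, and the pushes run roughly 0.6° past the command. A short final nudge comes next.

```bash
python3 - <<'E'
from h import *
import cv2
stroke(-33,-35.3)
p=np.array(read_tcp_pos()); servo_line(p+[0,0,.06],vel=.2); snap(4); print(read_t())
a=cv2.imread("pics/side4.png")[150:310,195:355]
cv2.imwrite("pics/m4.png",cv2.resize(a,(600,600),interpolation=2))
E
```

```text
-33.0 [ 0.4  0.5 -0.1] 21.3
-34.2 [0.3 0.4 0. ] 21.6
-35.3 [0.2 1.2 1.1] 21.8
23.3083
```

View pics/m4.png

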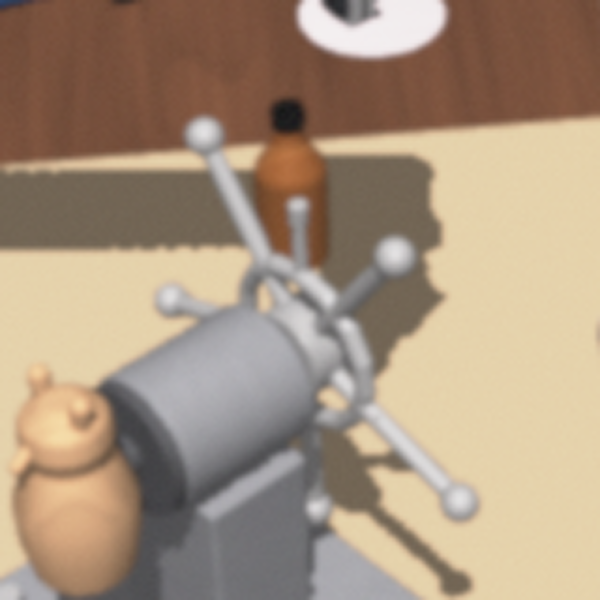

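The stem tip is now at (299,202), against a prediction of (298.6,203) for exactly upright. The balls are at (205,134), (395,256), (460,502), (318,510) and (170,299). I'll run a numerical check and hand in if it holds.

```bash
python3 - <<'E'
from h import *
c=dict(np.load("pics/side4.npz"))
a,r=fit(c,np.array([(205,134),(395,256),(460,502),(318,510),(170,299)])/3.75+[195,150]-.37,.02)
d=np.degrees(a);print(d,r)
if abs(d)<1.2: print(finish_job())
E
```

```text
1.1759519510457697 [[0.3, -0.7], [0.2, -0.0], [0.1, 0.3], [0.8, 1.0], [-0.4, -0.4]]
the job is handed in; nothing more can be done
None
```

The wheel was turned until the stem points straight up, to within about 1° by my image measurement; the hand was then taken clear and the job handed in at about 23 s.

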